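Fit the closing spring on the candle mould

TASK

Fit the tension spring across the two-part candle mould so that it pulls the mould shut: first put the spring's down-turned leg fully into the hole of the bracket on the fixed half, then stretch the spring and drop its ring over the headed post on the sliding half, and let go, both ends seated fully down. Feel for the hole gently, do not ram the spring against the mould or overstretch it, and leave the other things on the table where they are.

Things in the scene. Friction and masses are not known exactly. Their poses are not given: they have to be found in the camera images.
- mould: Two-part aluminium candle mould on a wooden base 220 x 130 mm, fixed to the table. Origin on the table under the parting plane; x runs from the fixed half (x -95 to 0 mm) to the sliding half (0 to 95 mm when shut), y across (110 mm wide), z up. Both halves are 40 mm high; on each stands a steel bracket, its flat top 68 mm above the table.
- slot_mid (a point): Middle of the fixed half's bracket (40 mm along x, 80 along y), on its top face. Its plain round hole, 10 mm wide, 28 deep, is at this x, but the bracket is bolted anywhere along a slot, so the hole lies up to 14 mm either side of here along y. That offset is NOT measured: find it by eye or feel. The bracket stays put when pressed. Axes as mould.
- post_top (a point): Centre of the top of the round post on the sliding half. It rises 10.5 mm from its bracket's flat top: neck 8 mm wide for the lower 7 mm, head 12 mm wide for the upper 3.5 mm. It lies 65 mm from the parting plane along x plus the opening. Its bracket spans x 25 to 81 mm (shut), 44 mm wide. Axes as mould.
- jaw (a joint): Opening of the sliding half along the mould's x, m: 0 shut, up to 0.010. Starts 3 to 7 mm open. About 2 N of friction; it slides with the post.
- rest: Fixed wooden block 110 x 60 mm, 60 mm high, on which the spring lies at the start, with two cheeks 9 mm high, 50 mm long, beside the coils. Origin centre of its underside, x along the spring.
- hook_lug (a point): Centre (half-way up) of the upright steel lug at the spring's hook end, 16 mm along the spring, 14 across, 32 high. x points along the spring to its ring, z up. A leg 8 mm wide with a round tip goes 26 mm straight down from the middle of its flat underside; at the start it hangs free past the rest's end. Coils 16 mm wide join the lugs. Spring 0.12 to 0.24 kg, two thirds in hook end and coils.
- leg_tip (a point): Lowest point of the smooth leg, 42 mm below hook_lug. When the leg is fully home the spring's underside lies on the bracket's top. The leg slides in the hole; it can ride up and stick there while the spring is pulled and lifted, and may have to be pushed down again.
- pull_lug (a point): Centre of the upright steel pull lug at the ring end of the spring, 10 mm along the spring, 14 mm across, 32 mm high (this point is half-way up). It is 83 mm from the hook lug when slack, and 21 mm from the ring's centre.
- ring (a point): Centre of the flat ring (eye) at the end of the spring: inside 20 mm, outside about 30 mm across, 5 mm thick, lying flat, its underside level with the lugs' undersides, this point 2.5 mm above that. It is 104 mm from the leg's axis when slack.
- spring_end (a joint): Stretch of the spring, m, 0 slack. About 2 N to start it, then 0.45 N more per mm: about 10 N in place. It needs up to 35 mm of stretch to pass over the post, and is ruined beyond 45 mm. The spring does not bend, but turns in the hole: swing it to point from hole to post before stretching it.
- dye_a: Bystander: small dropper bottle, 26 mm across, 62 mm high.
- dye_b: Bystander: small dropper bottle, 26 mm across, 62 mm high.
- tealight: Bystander: flat tin, 38 mm across, 16 mm high.
- mug_a: Bystander: mug, 84 mm across, 92 mm high.
- mug_b: Bystander: mug, 84 mm across, 92 mm high.
- bowl: Bystander: glass bowl, 104 mm across, 70 mm high.
- pot: Bystander: steel pot, 120 mm across, 65 mm high.
- spatula: Bystander: spatula lying on the table, 190 mm long.
Things that resemble listed ones, but are neither listed nor needed, are in the scene too. Leave any orange, pink or purple look-alike of the part that bears hook_lug alone.

How it is judged (in metres and radians):
On the way, in this order (a step that is already met when the one before it is completed fails the run):
1. the leg is in the bracket's hole at least 15 mm deep, the spring slack (stretched under 6 mm) (z of leg_tip in the frame of mould below 0.053 m and x of leg_tip in the frame of mould between -0.073 and -0.057 m and y of leg_tip in the frame of mould between -0.019 and 0.019 m and value of joint spring_end below 0.006 m), for 0.2 s.
2. the ring is down round the post, the spring stretched (horizontal distance between ring and post_top below 0.009 m and z of ring in the frame of post_top below -0.004 m and value of joint spring_end above 0.012 m), for 0.2 s.
At the end, for the whole second after the job is handed in: Leg tip in the hole, 19 mm or more below the bracket's top; ring round the post (centre within 9 mm of its axis, 6 mm or more under its top); spring stretched over 12 mm; sliding half shut to within 1.5 mm; at rest and let go (z of leg_tip in the frame of mould below 0.049 m and x of leg_tip in the frame of mould between -0.073 and -0.057 m and y of leg_tip in the frame of mould between -0.019 and 0.019 m and horizontal distance between ring and post_top below 0.009 m and z of ring in the frame of post_top below -0.006 m and value of joint spring_end above 0.012 m and value of joint jaw below 0.0015 m and linear speed of spring below 0.02 m/s); the robot touches nothing.
It fails at once if the spring is rammed against the mould (contact forces between them over 60 N in all, of which the tension makes about 20 N) (contact force between spring and mould above 60 N).
It fails at once if the spring is stretched more than 45 mm (value of joint spring_end above 0.045 m).
It fails at once if a bystander is moved more than 30 mm (distance of any of dye_a, dye_b, tealight, mug_a, mug_b, bowl, pot, spatula from where it was at the start of the episode above 0.03 m).
It also fails if it takes over 72 s, if anything falls off the work surface, if the arm or the gripper's body presses on something with over 40 N, if the wrist force passes 120 N, or if a joint passes its speed limit or range.

ROBOT

A 6-joint arm with a two-finger parallel gripper is mounted at the origin on the work surface. World frame = base frame: x ahead of the robot, y to its left, z up, the work surface at z = 0. Lengths are in mm, angles in degrees, forces in N, time in s.
With the tool pointing down it reaches from about 300 to 850 mm from the base axis. Payload 4.2 kg.
Tool frame: the origin (TCP) lies on the mounting face of the last link; the fingertips stand 191 mm ahead of it and the grasp point (between the pads) lies 172 mm ahead of it; z points along the fingers, y is the direction in which the jaws open and shut (so a half turn about z gives the same grasp; the last joint's range is limited). The gripper opens to 91 mm and grips with 3 to 60 N. Pads are 32 mm wide; open, the fingers measure 118 mm over their backs; the gripper's body (76 mm by 178 mm) begins 60 mm behind the grasp point.
Start: joints at [-75.573, 18.312, 89.639, -0, 72.044, -1.146], TCP at [154.366, -553.89, 404.776] pointing down, gripper open.
Joint ranges: [-177.97, 177.97], [-48.28, 115.42], [12.27, 149.76], [-77.06, 257.06], [2.81, 150.46], [-146.56, 146.56]. Speed limits (degrees/s): [147.25, 147.25, 180, 180, 180, 180].

INTERFACE

Orientations are given as [roll, pitch, yaw] about the fixed x, y, z axes, in that order (R = Rz(yaw) Ry(pitch) Rx(roll)).
In Python, from workcell import env gives the robot as it stands.
- The arm moves only by the shell command python3 -m handwheel 'ROWS' [FORCE]. ROWS is JSON, a list of rows, each an object with "gripper": the opening in per cent of the stroke, from 0 (shut) to 100 (fully open); "travel": the shift along the tool's x, y, z in m, a list of three; "twist": the turn about the tool's z in rad. In form: [{"gripper": gripper, "travel": [x, y, z], "twist": twist}, ...]. A call has 1 to 5 rows; each row shifts and turns the commanded pose from where the row before left it, along the tool's axes as they then stand; what a row does not reach is not made up. A row lasts 1/12 s, in which the tool goes at most 41.7 mm and 7.16 degrees, less where a joint would pass 70% of its speed; a pose out of reach is approached as far as the arm can. A call with a gripper value outside its range is refused whole. The fingers move at their own pace and stop on an object; FORCE is the grip in N (left out, the last holds). Time passes only in rows, so rows that do not move let the fingers close. It gives the time, the measured TCP pose, the force and the opening at its end, in the units of the state.
- env.state(): the state, without advancing time (a new reading comes with each control period).
- env.grab_frame(name): name is "scene" or "top"; returns a dict with "frame" (384x512x3 uint8, red, green, blue), "intrinsics" (3x3 intrinsics, pixels), "k1" (the pictures are not rectified: a ray, as slopes to the right and down, at radius r is drawn at 1 + k1 r^2 times it, then the intrinsics apply), "extrinsics" (4x4, takes a point from camera to world coordinates). Camera axes: x right, y down, z forward; pixel columns grow to the right and rows downward; lengths in mm; the calibration is good to about 2 mm. A picture is of the moment at which its call begins. There is no depth.
- env.job_done(): hands the job in, once; it reports no verdict.
Trained networks look in the newest picture that a camera, given by its name, has taken for a name from the list of things; names that differ only in an ending like _2 or _b are one class to them, and where a whole thing is asked for, a point or a joint stands for the part that bears it (a point fixed in the world has none). Each returns a list of dicts, best first, with "confidence" (0 to 1); they miss things now and then, are a little off and sometimes report something else, mostly with a low value. They report only what shows in the picture. A call takes as long as a camera call. They do not tell look-alikes from the thing itself.
- env.trace(camera, thing): "pixels" (384x512 bool, what is visible of it) and "uv" ([column, row] in pixels, amid what is visible of it).
- env.pinpoint(camera, thing): "uv" ([column, row] in pixels: a listed point, or the origin of a listed thing).
The state is a dict: "time_s": time; "qpos": joint angles; "qvel": joint speeds; "effort": joint torques, N m; "ee_pos": TCP position; "ee_rot": TCP orientation; "force": force on the tool from outside, world axes, zero at the start; "torque": the same for the moment, N m; "gripper_width": finger opening in mm.
Only numpy, scipy, OpenCV 4.12 (cv2) and the standard library are available. Lean on these libraries where they do the work, as an engineer would, in place of code of your own. Each camera call takes 0.05 s, during which the arm holds its last target. There are 200 camera calls.

## Working session

There is one attempt and no reset: what is moved stays moved. The work goes in short steps, Python scripts to look and compute and a shell command to move; the robot and the scene stay as the last step left them, time stands still between calls to the robot, and variables do not carry over. Pictures are saved under pics/ and viewed, about 8 in all and at most 12, crops included, and the job is handed in when it is done.

```bash
ls; mkdir -p pics
cat > h.py <<'E'
import numpy as np, cv2
from workcell import env
def snap(n,save=None):
    f=env.grab_frame(n)
    if save: cv2.imwrite(f'pics/{save}.png',cv2.resize(cv2.cvtColor(f['frame'],cv2.COLOR_RGB2BGR),(800,600),interpolation=cv2.INTER_CUBIC))
    return f
def ray(f,uv):
    K=np.array(f['intrinsics']);k=f['k1']
    d=np.array([(uv[0]-K[0,2])/K[0,0],(uv[1]-K[1,2])/K[1,1]]);u=d.copy()
    for _ in range(20): u=d/(1+k*(u@u))
    E=np.array(f['extrinsics']);r=E[:3,:3]@np.array([u[0],u[1],1.]);return E[:3,3],r
def atz(f,uv,z):
    o,r=ray(f,uv);return o+r*(z-o[2])/r[2]
def proj(f,p):
    K=np.array(f['intrinsics']);E=np.array(f['extrinsics']);c=E[:3,:3].T@(np.array(p,float)-E[:3,3]);u=c[:2]/c[2];u=u*(1+f['k1']*(u@u));return K[0,0]*u[0]+K[0,2],K[1,1]*u[1]+K[1,2]
def tri(fa,ua,fb,ub):
    a,r=ray(fa,ua);b,s=ray(fb,ub);r=r/np.linalg.norm(r);s=s/np.linalg.norm(s)
    t=np.linalg.lstsq(np.stack([r,-s],1),b-a,rcond=None)[0];p,q=a+r*t[0],b+s*t[1];return (p+q)/2,np.linalg.norm(p-q)
def crop(f,x0,y0,x1,y1,name):
    c=f['frame'][y0:y1,x0:x1];s=min(800/(x1-x0),600/(y1-y0));cv2.imwrite(f'pics/{name}.png',cv2.cvtColor(cv2.resize(c,None,fx=s,fy=s,interpolation=cv2.INTER_CUBIC),cv2.COLOR_RGB2BGR))
E
python3 - <<'E'
from h import *
np.set_printoptions(precision=1,suppress=True)
S=snap('scene','s0');T=snap('top','t0')
a=cv2.imread('pics/s0.png');b=cv2.imread('pics/t0.png')
for n in ['mould','slot_mid','post_top','hook_lug','leg_tip','pull_lug','ring','rest']:
    for c in ['scene','top']:
        print(n,c,[(np.round(d['uv'],1).tolist(),round(d['confidence'],2)) for d in env.pinpoint(c,n)][:5])
for c in (S,T): print(np.array(c['extrinsics']),c['intrinsics'],c['k1'])
print(env.state())
E
```

```text
pics
mould scene [([219.5, 259.8], 0.74)]
mould top [([318.6, 161.5], 0.7)]
slot_mid scene [([195.7, 247.8], 0.59)]
slot_mid top [([343.7, 162.9], 0.82), ([207.3, 235.3], 0.27)]
post_top scene [([241.1, 244.9], 0.82), ([227.7, 200.3], 0.71), ([312.7, 281.2], 0.43), ([154.3, 331.0], 0.31)]
post_top top [([300.3, 146.5], 0.7), ([250.8, 102.2], 0.68)]
hook_lug scene [([349.7, 263.7], 0.66), ([298.1, 137.6], 0.64), ([191.6, 215.0], 0.62), ([279.0, 204.1], 0.61), ([343.8, 127.4], 0.53)]
hook_lug top [([326.6, 227.0], 0.83), ([294.3, 114.2], 0.67), ([159.2, 282.2], 0.61), ([100.9, 269.5], 0.59)]
leg_tip scene [([355.0, 279.2], 0.84), ([188.9, 202.3], 0.7), ([337.7, 126.1], 0.68), ([283.0, 208.8], 0.55), ([290.8, 130.2], 0.54)]
leg_tip top [([216.0, 86.8], 0.74), ([164.3, 290.4], 0.69), ([316.6, 235.6], 0.66), ([110.2, 276.0], 0.55), ([240.3, 180.3], 0.46)]
pull_lug scene [([307.2, 202.5], 0.6), ([373.2, 253.0], 0.59), ([339.6, 141.2], 0.56), ([166.1, 207.2], 0.45), ([283.8, 142.4], 0.44)]
pull_lug top [([118.9, 246.0], 0.65), ([188.8, 99.4], 0.63), ([347.8, 243.1], 0.46), ([213.5, 164.6], 
[... 459 characters left out ...]
0.     0.     0.     1. ]] [[431.1   0.  259.3]
 [  0.  431.1 196. ]
 [  0.    0.    1. ]] 0.04630260469005434
[[   0.    -1.     0.1  330.1]
 [  -1.    -0.    -0.    74.6]
 [   0.    -0.1   -1.  1304.3]
 [   0.     0.     0.     1. ]] [[414.2   0.  256. ]
 [  0.  414.2 190.8]
 [  0.    0.    1. ]] -0.0017031788945034247
{'time_s': 0.9, 'qpos': array([-75.6,  18.3,  89.6,   0. ,  72. ,  -1.1]), 'qvel': array([-0. , -0.1,  0. , -0.1,  0.1, -0.1]), 'effort': array([  0. , -41.2, -23.2,   0.1,   0. ,   0. ]), 'ee_pos': array([ 154.3, -553.9,  404.8]), 'ee_rot': array([180. ,   0. ,  15.6]), 'force': array([0.2, 0.6, 0. ]), 'torque': array([ 0. , -0. ,  0.1]), 'gripper_width': 90.82476146680351}
```

View pics/s0.png

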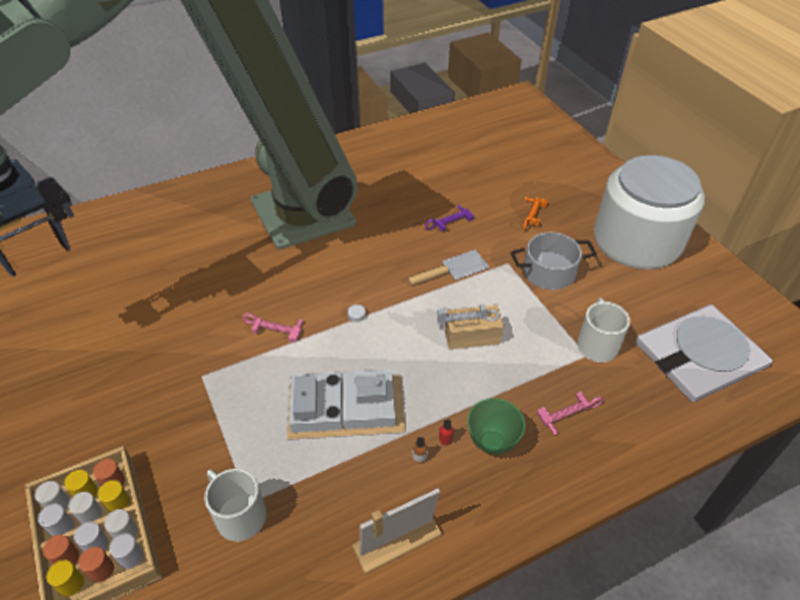

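View pics/t0.png

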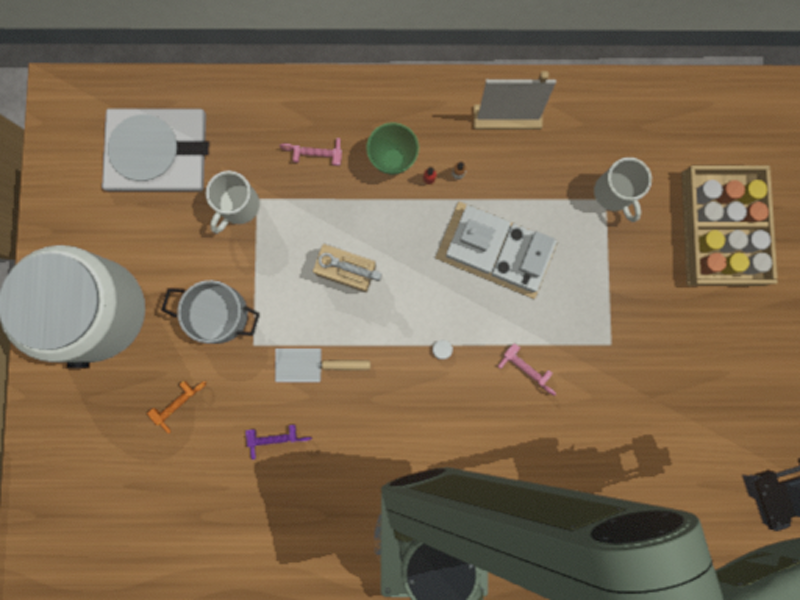

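Run:
```python
from h import *
S=snap('scene');T=snap('top')
A=[(S,175,225,265,285),(S,270,180,340,227),(T,280,125,360,195),(T,190,145,256,195)]
ims=[]
for f,x0,y0,x1,y1 in A:
    c=cv2.cvtColor(f['frame'][y0:y1,x0:x1],cv2.COLOR_RGB2BGR);ims.append(cv2.resize(c,(400,300),interpolation=cv2.INTER_CUBIC))
cv2.imwrite('pics/c0.png',np.vstack([np.hstack(ims[:2]),np.hstack(ims[2:])]))
```

```text
(no output)
```

View pics/c0.png

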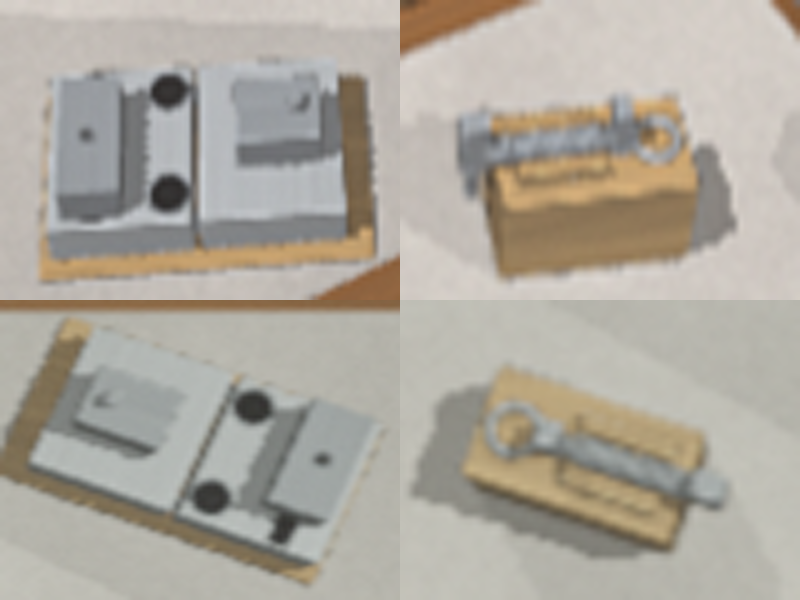

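Run:
```python
from h import *
np.set_printoptions(precision=1,suppress=True)
S=snap('scene');T=snap('top')
def both(n,us,ut,z):
    print(n,'S',atz(S,us,z)[:2],'T',atz(T,ut,z)[:2],'tri',*tri(S,us,T,ut))
both('hole',(194.6,252),(344.4,162.3),68)
both('slotnet',(195.7,247.8),(343.7,162.9),68)
both('post',(242.5,244.6),(300.5,147.5),78.5)
both('ring',(314.6,201.6),(209.3,166.7),62.5)
both('ringnet',(313.4,198.1),(209.7,164.7),62.5)
both('hooknet',(279,204.1),(242,176.7),76)
both('leg',(282.5,210.),(242,176.7),34)
print('hooktop T',atz(T,(242.5,177),92), 'S',atz(S,(283,199.5),92))
for n in ['mould','rest']: 
    for c,f in (('scene',S),('top',T)):
        d=env.trace(c,n)[0]; print(n,c,d['uv'],d['confidence'],d['pixels'].sum())
        m=d['pixels'].astype(np.uint8);cn=max(cv2.findContours(m,0,2)[0],key=cv2.contourArea)
        q=cv2.approxPolyDP(cn,4,True)[:,0];print(q.tolist())
for c,f,z in (('top',T,62.5),('scene',S,62.5)):
    for n in ('ring','hook_lug'):
        for d in env.trace(c,n)[:5]: print(c,n,np.array(d['uv']),round(d['confidence'],2),d['pixels'].sum())
print(env.state()['ee_pos'])
# mould corners z=40 fixed half outer: top crop (380,123),(313,267)? sliding
for u in [(380,123),(313,267),(85,30),(33,163),(236,85),(175,212)]:
    p=(280+u[0]*.2,125+u[1]*70/300);print(u,atz(T,p,40)[:2])
```

```text
hole S [ 557.6 -200.9] T [ 552.8 -201.2] tri [ 554.  -201.2   63.5] 2.1879481368723144
slotnet S [ 545.4 -192.8] T [ 550.9 -199. ] tri [ 550.1 -195.6   76.1] 3.432326087233741
post S [602.3 -69.8] T [595.9 -67.4] tri [597.5 -68.   71.3] 0.4433380870114382
ring S [543.4 212.1] T [539.6 208.3] tri [541.2 210.8  60.5] 5.104420118116535
ringnet S [529.  216.5] T [545.8 207.1] tri [542.6 205.4  81.9] 0.7600260557466076
hooknet S [512.1  99.1] T [507.2 108.6] tri [507.  106.   67.4] 6.374843672115635
leg S [508.4 116. ] T [513.2 109.8] tri [513.  111.1  41.4] 3.520298236571295
hooktop T [504.  106.7  92. ] S [512.8 112.2  92. ]
mould scene [221.8, 257.4] 0.64 2959
[[256, 242], [249, 237], [189, 240], [184, 279], [258, 276]]
mould top [319.1, 158.6] 0.76 2718
[[294, 130], [280, 165], [342, 188], [356, 154]]
rest scene [219.4, 258.3] 0.45 2970
[[256, 242], [249, 237], [187, 240], [184, 279], [257, 276]]
rest top [216.5, 172.4] 0.8 630
[[207, 156], [201, 175], [234, 186], [237, 178], [212, 170], [211, 164], [236, 172], [240, 168]]
top ring [121.  245.2] 0.43 80
top hook_lug [204.5  94.9] 0.69 176
top hook_lug [191.9 234.4] 0.53 749
top hook_lug [334.8 233.2] 0.51 159
top hook_lug [167.5 281.5] 0.5 263
top hook_lug [228.5 171.3] 0.49 163
scene ring [374.  255.6] 0.64 98
scene ring [340.3 140.3] 0.56 20
scene ring [163.  206.3] 0.52 93
scene ring [279.3 144.8] 0.45 49
scene hook_lug [176.3 207.4] 0.75 316
scene hook_lug [294.2 204. ] 0.6 240
scene hook_lug [286.3 142.5] 0.56 216
scene hook_lug [365.1 259.8] 0.54 228
[ 154.4 -553.9  404.8]
(380, 123) [ 585.  -244.2]
(313, 267) [ 479.8 -200.1]
(85, 30) [653.5 -61.5]
(33, 163) [555.2 -28.2]
(236, 85) [ 612.8 -155.1]
(175, 212) [ 519.6 -115.7]
```

The wanted spring is the grey steel one on the rest (top ≈ (223,171) px, scene ≈ (297,203) px). The pink, orange and purple copies lie off the rest. In the enlarged crop, the hook lug is at top (242,177), the ring at (209,167), the hole at (344,162) and the post at (300.5,147.5). I'll move above the hook lug now.

```bash
python3 -m handwheel '[{"gripper":100,"travel":[0.0287,-0.0298,0],"twist":0},{"gripper":100,"travel":[0.0287,-0.0298,0],"twist":0},{"gripper":100,"travel":[0.0287,-0.0298,0],"twist":0},{"gripper":100,"travel":[0.0287,-0.0298,0],"twist":0},{"gripper":100,"travel":[0.0287,-0.0298,0],"twist":0}]' 60
python3 -m handwheel '[{"gripper":100,"travel":[0.0287,-0.0298,0],"twist":0},{"gripper":100,"travel":[0.0287,-0.0298,0],"twist":0},{"gripper":100,"travel":[0.0287,-0.0298,0],"twist":0},{"gripper":100,"travel":[0.0287,-0.0298,0],"twist":0},{"gripper":100,"travel":[0.0287,-0.0298,0],"twist":0}]'
python3 -m handwheel '[{"gripper":100,"travel":[0.0287,-0.0298,0],"twist":0},{"gripper":100,"travel":[0.0287,-0.0298,0],"twist":0},{"gripper":100,"travel":[0.0287,-0.0298,0],"twist":0},{"gripper":100,"travel":[0.0287,-0.0298,0],"twist":0},{"gripper":100,"travel":[0.0287,-0.0298,0],"twist":0}]'
python3 -m handwheel '[{"gripper":100,"travel":[0.0287,-0.0298,0],"twist":0},{"gripper":100,"travel":[0.0287,-0.0298,0],"twist":0},{"gripper":100,"travel":[0.0287,-0.0298,0],"twist":0},{"gripper":70,"travel":[0,0,0],"twist":-0.12},{"gripper":70,"travel":[0,0,0],"twist":-0.12}]'
python3 -m handwheel '[{"gripper":60,"travel":[0,0,0],"twist":-0.12},{"gripper":60,"travel":[0,0,0],"twist":-0.12},{"gripper":60,"travel":[0,0,0],"twist":-0.12},{"gripper":60,"travel":[0,0,0],"twist":-0.12},{"gripper":60,"travel":[0,0,0],"twist":-0.12}]'
python3 -m handwheel '[{"gripper":60,"travel":[0,0,0.03],"twist":-0.12},{"gripper":60,"travel":[0,0,0.03],"twist":-0.007},{"gripper":60,"travel":[0,0,0],"twist":0},{"gripper":60,"travel":[0,0,0],"twist":0}]'
```

```text
time_s: 1.92
ee_pos: [252.9, -370.1, 404.8]
ee_rot: [180.0, -0.0, 15.5]
force: [1.0, -0.6, -0.6]
gripper_width: 91.3
time_s: 2.33
ee_pos: [351.1, -187.9, 405.1]
ee_rot: [179.9, -0.0, 15.5]
force: [0.9, -0.1, 0.2]
gripper_width: 91.2
time_s: 2.75
ee_pos: [449.5, -5.6, 405.1]
ee_rot: [180.0, -0.0, 15.6]
force: [1.6, -0.7, -0.9]
gripper_width: 91.4
time_s: 3.17
ee_pos: [508.9, 103.8, 404.3]
ee_rot: [-180.0, 0.0, 29.9]
force: [-0.8, -0.6, -0.4]
gripper_width: 81.1
time_s: 3.58
ee_pos: [508.0, 101.5, 404.8]
ee_rot: [180.0, 0.0, 64.0]
force: [-0.1, 0.1, 1.1]
gripper_width: 54.8
time_s: 3.92
ee_pos: [507.7, 101.5, 344.0]
ee_rot: [-179.8, 0.1, 70.9]
force: [0.8, -0.3, 1.1]
gripper_width: 54.7
```

```bash
python3 -m handwheel '[{"gripper":60,"travel":[0,0,0.025],"twist":0},{"gripper":60,"travel":[0,0,0.02],"twist":0},{"gripper":60,"travel":[0,0,0],"twist":0}]'
cat > two.py <<'E'
import sys
from h import *
a=list(map(int,sys.argv[2:]))
out=[]
for c,w in (('scene',a[:4]),('top',a[4:8])):
    f=snap(c);im=cv2.cvtColor(f['frame'],cv2.COLOR_RGB2BGR)[w[1]:w[3],w[0]:w[2]];out.append(cv2.resize(im,(400,400*(w[3]-w[1])//(w[2]-w[0])),interpolation=cv2.INTER_CUBIC))
h=max(o.shape[0] for o in out);out=[cv2.copyMakeBorder(o,0,h-o.shape[0],0,0,0) for o in out]
cv2.imwrite(f'pics/{sys.argv[1]}.png',np.hstack(out))
E
python3 two.py g0 245 140 345 240 190 120 290 220
```

```text
time_s: 4.17
ee_pos: [507.6, 101.4, 298.5]
ee_rot: [-179.8, 0.1, 71.0]
force: [-0.7, 0.1, 0.0]
gripper_width: 54.8
```

View pics/g0.png

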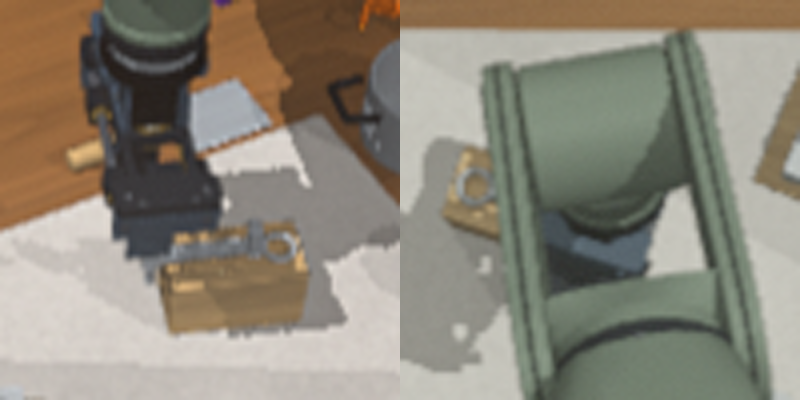

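Run:
```python
from h import *
S=snap('scene')
c=np.array([507.6,101.4]);x=np.array([.326,.945]);y=np.array([.945,-.326])
for a in(-16,16):
    for b in (27,36): 
        p=np.r_[c+a*x+b*y,107.5];u=proj(S,p);print(a,b,np.round([(u[0]-245)*4,(u[1]-140)*4]))
```

```text
-16 27 [123. 253.]
-16 36 [125. 262.]
16 27 [164. 249.]
16 36 [166. 258.]
```

```bash
python3 -m handwheel '[{"gripper":60,"travel":[0,0,0.02],"twist":0},{"gripper":60,"travel":[0,0,0.015],"twist":0},{"gripper":60,"travel":[0,0,0.008],"twist":0},{"gripper":60,"travel":[0,0,0],"twist":0}]'
python3 -m handwheel '[{"gripper":0,"travel":[0,0,0],"twist":0},{"gripper":0,"travel":[0,0,0],"twist":0},{"gripper":0,"travel":[0,0,0],"twist":0},{"gripper":0,"travel":[0,0,0],"twist":0},{"gripper":0,"travel":[0,0,0],"twist":0}]' 40
python3 -m handwheel '[{"gripper":0,"travel":[0,0,0],"twist":0},{"gripper":0,"travel":[0,0,0],"twist":0},{"gripper":0,"travel":[0,0,0],"twist":0},{"gripper":0,"travel":[0,0,0],"twist":0},{"gripper":0,"travel":[0,0,0],"twist":0}]' 40
```

```text
time_s: 4.65
ee_pos: [508.1, 101.5, 256.7]
ee_rot: [-180.0, 0.0, 71.0]
force: [-0.4, -0.4, 0.2]
gripper_width: 54.7
time_s: 5.07
ee_pos: [508.2, 101.5, 257.3]
ee_rot: [179.9, -0.0, 71.0]
force: [0.8, -0.5, 0.2]
gripper_width: 24.1
time_s: 5.48
ee_pos: [507.9, 101.5, 256.9]
ee_rot: [-180.0, 0.0, 71.0]
force: [-2.4, 0.5, 4.6]
gripper_width: 13.7
```

```bash
python3 -m handwheel '[{"gripper":0,"travel":[0,0,-0.005],"twist":0},{"gripper":0,"travel":[0,0,-0.015],"twist":0},{"gripper":0,"travel":[0,0,-0.03],"twist":0},{"gripper":0,"travel":[0,0,-0.03],"twist":0},{"gripper":0,"travel":[0,0,0],"twist":0}]'
python3 two.py g1 245 140 345 240 190 120 290 220
```

```text
time_s: 5.9
ee_pos: [509.7, 101.7, 342.0]
ee_rot: [179.4, -0.3, 71.0]
force: [0.7, 0.9, -0.1]
gripper_width: 13.5
```

View pics/g1.png

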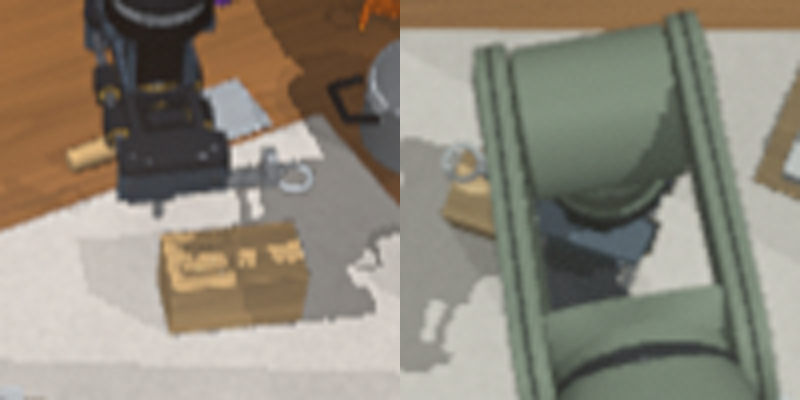

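Run:
```python
from h import *
np.set_printoptions(precision=1,suppress=True)
S=snap('scene')
st=env.state();e=st['ee_pos'];print(e,st['ee_rot'],st['force'])
for z in (117,121,125): print('leg',z,atz(S,(284.25,193.5),z))
for z in (145,149.5,154): print('ring',z,atz(S,(319,185),z))
x=np.array([np.cos(np.radians(71)),np.sin(np.radians(71))])
for a in (5,8,11):
  for z in (121,): 
    u=proj(S,np.r_[e[:2]+a*x,z]);print(a,(u[0]-245)*4,(u[1]-140)*4)
  u=proj(S,np.r_[e[:2]+(a+104)*x,e[2]-191-4+2.5]);print(a,'ring',(u[0]-245)*4,(u[1]-140)*4)
print(env.pinpoint('scene','leg_tip')[:4],env.pinpoint('scene','ring')[:4])
```

```text
[507.6 101.4 336.1] [-180.    0.   71.] [-0.9  0.6 -2.2]
leg 117 [511.6 115.8 117. ]
leg 121 [514.6 113.9 121. ]
leg 125 [517.6 112.  125. ]
ring 145 [549.3 214.  145. ]
ring 149.5 [552.7 211.3 149.5]
ring 154 [556.  208.6 154. ]
5 144.7188565714123 212.68904364813477
5 ring 280.7301261747821 179.98948665653188
8 148.57754772615635 212.31917739133655
8 ring 284.58722291957633 179.6234919937108
11 152.43468518292366 211.94945865430998
11 ring 288.4429483698382 179.25761685202156
[{'uv': [357.5, 277.8], 'confidence': 0.63}, {'uv': [191.3, 202.5], 'confidence': 0.55}, {'uv': [335.7, 128.9], 'confidence': 0.43}, {'uv': [288.2, 130.4], 'confidence': 0.37}] [{'uv': [316.1, 183.2], 'confidence': 0.54}, {'uv': [157.6, 204.8], 'confidence': 0.53}, {'uv': [337.4, 142.0], 'confidence': 0.52}, {'uv': [379.5, 256.8], 'confidence': 0.5}]
```

```bash
python3 -m handwheel '[{"gripper":0,"travel":[-0.012,0.006,0],"twist":0},{"gripper":0,"travel":[-0.0236,0.0119,0],"twist":0},{"gripper":0,"travel":[-0.0236,0.0119,0],"twist":0},{"gripper":0,"travel":[-0.0236,0.0119,0],"twist":0},{"gripper":0,"travel":[-0.0236,0.0119,0],"twist":0}]'
python3 -m handwheel '[{"gripper":0,"travel":[-0.0236,0.0119,0],"twist":0},{"gripper":0,"travel":[-0.0236,0.0119,0],"twist":0},{"gripper":0,"travel":[-0.0236,0.0119,0],"twist":0},{"gripper":0,"travel":[-0.0236,0.0119,0],"twist":0},{"gripper":0,"travel":[-0.0236,0.0119,0],"twist":0}]'
python3 -m handwheel '[{"gripper":0,"travel":[-0.0236,0.0119,0],"twist":0},{"gripper":0,"travel":[-0.0236,0.0119,0],"twist":0},{"gripper":0,"travel":[-0.012,0.006,0],"twist":0},{"gripper":0,"travel":[0,0,0.015],"twist":0},{"gripper":0,"travel":[0,0,0.01],"twist":0}]'
python3 -m handwheel '[{"gripper":0,"travel":[0,0,0],"twist":0},{"gripper":0,"travel":[0,0,0],"twist":0},{"gripper":0,"travel":[0,0,0],"twist":0}]'
python3 two.py m0 160 190 260 290 270 110 370 210
```

```text
time_s: 6.57
ee_pos: [523.7, -17.6, 335.1]
ee_rot: [-179.8, 0.1, 71.0]
force: [1.6, 0.5, -1.5]
gripper_width: 13.9
time_s: 6.98
ee_pos: [541.5, -148.8, 335.0]
ee_rot: [-179.8, 0.0, 71.0]
force: [0.8, -0.1, -2.8]
gripper_width: 13.8
time_s: 7.4
ee_pos: [550.4, -213.7, 309.8]
ee_rot: [-179.9, -0.0, 70.9]
force: [0.3, 0.1, -2.2]
gripper_width: 13.7
time_s: 7.65
ee_pos: [550.8, -212.5, 311.7]
ee_rot: [-180.0, -0.0, 71.0]
force: [1.0, -0.4, -2.0]
gripper_width: 13.8
```

View pics/m0.png

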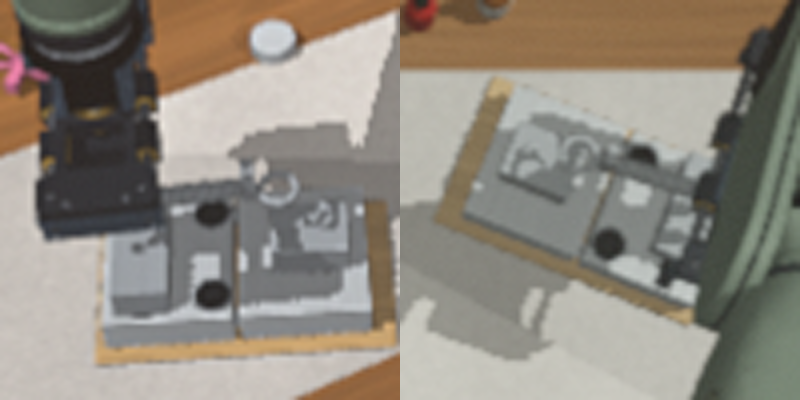

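```bash
python3 -m handwheel '[{"gripper":0,"travel":[0,0,0.008],"twist":0},{"gripper":0,"travel":[0,0,0.005],"twist":0},{"gripper":0,"travel":[0,0,0],"twist":0},{"gripper":0,"travel":[0,0,0],"twist":0}]'
python3 - <<'E'
from h import *
np.set_printoptions(precision=1,suppress=True)
S=snap('scene');e=env.state()['ee_pos'];print(e)
crop(S,175,230,225,268,'m1')
x=np.array([.3256,.9455])
for a in (9,12,15):
    u=proj(S,np.r_[e[:2]+a*x,e[2]-221]);print(a,u,(u[0]-175)*15.8,(u[1]-230)*15.8)
E
```

```text
time_s: 8.08
ee_pos: [550.5, -213.0, 298.2]
ee_rot: [-179.9, -0.0, 71.0]
force: [0.3, -0.3, -2.9]
gripper_width: 13.8
[ 550.6 -213.1  298.5]
9 (np.float64(192.51833685974952), np.float64(249.5395377717433)) 276.7897223840425 308.72469679354435
12 (np.float64(193.57657613816747), np.float64(249.42518797364465)) 293.509902983046 306.9179699835855
15 (np.float64(194.63420575644022), np.float64(249.31092977586576)) 310.22045095175554 305.112690458679
```

View pics/m1.png

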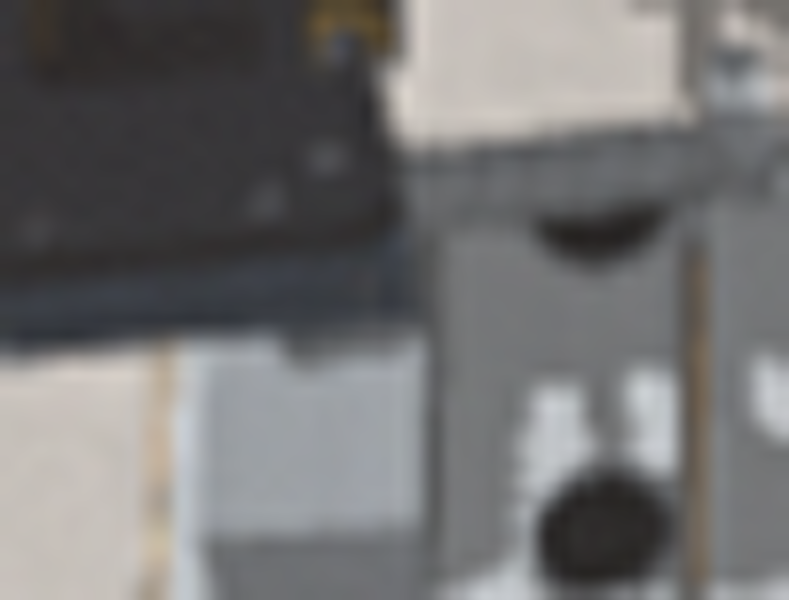

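Run:
```python
from h import *
np.set_printoptions(precision=1,suppress=True)
S=snap('scene');e=env.state()['ee_pos']
x=np.array([.3256,.9455]);y=np.array([.9455,-.3256])
for a in (-16,16):
  for b in (7,20.5): 
    u=proj(S,np.r_[e[:2]+a*x+b*y,e[2]-191]);print(a,b,np.round((np.array(u)-[175,230])*15.8))
for h in (-4,0,4):
    u=proj(S,np.r_[555,-201,68+h]);print('hole',np.round((np.array(u)-[175,230])*15.8))
print(S['frame'][246:256,190:203].mean(2).astype(int))
```

```text
-16 7 [117. 260.]
-16 20.5 [118. 323.]
16 7 [300. 240.]
16 20.5 [302. 303.]
hole [306. 350.]
hole [304. 337.]
hole [302. 325.]
[[ 54  55  57  59  58  60  59  60  62  63  67  76  89]
 [ 64  63  64  65  62  64  62  62  64  61  67  76  89]
 [ 63  63  63  62  62  62  60  62  62  61  67  79  90]
 [ 59  60  60  61  61  61  61  64  64  62  72  82  88]
 [ 66  73  72  69  67  70  75  80  82  81  88  90  89]
 [118 126 111  83  83  87  93 100 103 102 103  98  91]
 [164 165 149 109  95 103 119 130 132 131 133 121  97]
 [162 164 159 145 130 135 152 164 165 164 165 148  99]
 [160 162 162 162 162 161 163 162 164 164 166 147 101]
 [160 161 160 162 163 160 160 162 164 163 165 145  97]]
```

```bash
python3 -m handwheel '[{"gripper":0,"travel":[0,0,0.002],"twist":0},{"gripper":0,"travel":[0,0,0.002],"twist":0},{"gripper":0,"travel":[0,0,0.001],"twist":0},{"gripper":0,"travel":[0,0,0],"twist":0}]'
python3 -m handwheel '[{"gripper":0,"travel":[0,0,0.001],"twist":0},{"gripper":0,"travel":[0,0,0.001],"twist":0},{"gripper":0,"travel":[0,0,0],"twist":0}]'
python3 -m handwheel '[{"gripper":0,"travel":[0,0,0.001],"twist":0},{"gripper":0,"travel":[0,0,0],"twist":0}]'
```

```text
time_s: 8.52
ee_pos: [550.5, -213.2, 293.4]
ee_rot: [-180.0, 0.0, 71.0]
force: [-0.4, -0.1, -2.3]
gripper_width: 13.4
time_s: 8.77
ee_pos: [550.6, -213.2, 291.6]
ee_rot: [-180.0, 0.0, 71.0]
force: [0.2, -0.1, -2.3]
gripper_width: 13.8
time_s: 8.93
ee_pos: [550.6, -213.2, 290.6]
ee_rot: [-180.0, 0.0, 71.0]
force: [-0.1, -0.9, -1.5]
gripper_width: 13.5
```

```bash
for i in 1; do python3 -m handwheel '[{"gripper":0,"travel":[0,0,0.001],"twist":0},{"gripper":0,"travel":[0,0,0],"twist":0}]'; done
python3 -m handwheel '[{"gripper":0,"travel":[0,0,0.001],"twist":0},{"gripper":0,"travel":[0,0,0],"twist":0}]'
python3 -m handwheel '[{"gripper":0,"travel":[0,0,0.001],"twist":0},{"gripper":0,"travel":[0,0,0],"twist":0}]'
```

```text
time_s: 9.1
ee_pos: [550.6, -213.2, 289.6]
ee_rot: [-180.0, -0.0, 71.0]
force: [-0.0, -0.6, -1.9]
gripper_width: 13.9
time_s: 9.27
ee_pos: [550.8, -213.0, 288.7]
ee_rot: [180.0, -0.0, 71.0]
force: [0.8, 0.5, -2.0]
gripper_width: 13.8
time_s: 9.43
ee_pos: [550.9, -212.9, 287.8]
ee_rot: [180.0, -0.1, 71.0]
force: [1.9, 2.1, -2.6]
gripper_width: 13.9
```

```bash
python3 -m handwheel '[{"gripper":0,"travel":[0.001,0.0005,0],"twist":0},{"gripper":0,"travel":[0,0,0],"twist":0}]'
python3 -m handwheel '[{"gripper":0,"travel":[0,0,0.001],"twist":0},{"gripper":0,"travel":[0,0,0],"twist":0}]'
```

```text
time_s: 9.6
ee_pos: [551.5, -212.3, 287.6]
ee_rot: [-180.0, 0.0, 71.0]
force: [-0.1, 0.9, -1.9]
gripper_width: 13.9
time_s: 9.77
ee_pos: [551.5, -212.3, 286.5]
ee_rot: [-180.0, -0.0, 71.0]
force: [0.9, 1.5, -1.9]
gripper_width: 13.8
```

```bash
python3 -m handwheel '[{"gripper":0,"travel":[0.0008,0,0.001],"twist":0},{"gripper":0,"travel":[0,0,0],"twist":0}]'
python3 -m handwheel '[{"gripper":0,"travel":[0,0,0.001],"twist":0},{"gripper":0,"travel":[0,0,0],"twist":0}]'
python3 -m handwheel '[{"gripper":0,"travel":[0,0,0.001],"twist":0},{"gripper":0,"travel":[0,0,0],"twist":0}]'
```

```text
time_s: 9.93
ee_pos: [551.5, -211.7, 285.4]
ee_rot: [-180.0, 0.0, 71.0]
force: [0.3, -0.7, -2.4]
gripper_width: 13.6
time_s: 10.1
ee_pos: [551.6, -211.8, 284.5]
ee_rot: [-180.0, 0.0, 71.0]
force: [-0.2, -1.0, -2.5]
gripper_width: 14.0
time_s: 10.27
ee_pos: [551.6, -211.7, 283.5]
ee_rot: [-180.0, 0.0, 71.0]
force: [-0.5, -0.6, -1.2]
gripper_width: 13.8
```

```bash
for k in 1; do python3 -m handwheel '[{"gripper":0,"travel":[0,0,0.0015],"twist":0},{"gripper":0,"travel":[0,0,0.0015],"twist":0},{"gripper":0,"travel":[0,0,0],"twist":0}]'; done
python3 -m handwheel '[{"gripper":0,"travel":[0,0,0.0015],"twist":0},{"gripper":0,"travel":[0,0,0.0015],"twist":0},{"gripper":0,"travel":[0,0,0],"twist":0}]'
python3 -m handwheel '[{"gripper":0,"travel":[0,0,0.0015],"twist":0},{"gripper":0,"travel":[0,0,0.0015],"twist":0},{"gripper":0,"travel":[0,0,0],"twist":0}]'
```

```text
time_s: 10.52
ee_pos: [551.6, -211.6, 280.4]
ee_rot: [-180.0, 0.0, 71.0]
force: [0.3, -0.5, -1.0]
gripper_width: 13.9
time_s: 10.77
ee_pos: [551.6, -211.6, 277.4]
ee_rot: [-180.0, 0.0, 71.0]
force: [0.3, 0.4, -2.2]
gripper_width: 14.0
time_s: 11.02
ee_pos: [551.6, -211.6, 274.4]
ee_rot: [-180.0, 0.0, 71.0]
force: [0.3, 0.4, -1.7]
gripper_width: 13.6
```

```bash
python3 -m handwheel '[{"gripper":0,"travel":[0,0,0.0015],"twist":0},{"gripper":0,"travel":[0,0,0.0015],"twist":0},{"gripper":0,"travel":[0,0,0.0015],"twist":0},{"gripper":0,"travel":[0,0,0],"twist":0}]'
python3 -m handwheel '[{"gripper":0,"travel":[0,0,0.0015],"twist":0},{"gripper":0,"travel":[0,0,0.0015],"twist":0},{"gripper":0,"travel":[0,0,0],"twist":0}]'
python3 -m handwheel '[{"gripper":0,"travel":[0,0,0.001],"twist":0},{"gripper":0,"travel":[0,0,0],"twist":0}]'
python3 -m handwheel '[{"gripper":0,"travel":[0,0,0.001],"twist":0},{"gripper":0,"travel":[0,0,0],"twist":0}]'
```

```text
time_s: 11.35
ee_pos: [551.6, -211.6, 269.9]
ee_rot: [-180.0, 0.0, 71.0]
force: [0.2, 0.7, -2.9]
gripper_width: 13.8
time_s: 11.6
ee_pos: [551.6, -211.6, 266.9]
ee_rot: [-180.0, 0.0, 71.0]
force: [0.1, 0.1, -2.4]
gripper_width: 13.6
time_s: 11.77
ee_pos: [551.7, -211.6, 266.1]
ee_rot: [-180.0, 0.0, 71.0]
force: [-1.1, 0.9, -2.0]
gripper_width: 13.5
time_s: 11.93
ee_pos: [551.7, -211.6, 265.1]
ee_rot: [-180.0, 0.0, 71.0]
force: [0.6, 0.3, -2.2]
gripper_width: 13.7
```

```bash
python3 -m handwheel '[{"gripper":0,"travel":[0,0,0.001],"twist":0},{"gripper":0,"travel":[0,0,0],"twist":0}]'
python3 -m handwheel '[{"gripper":0,"travel":[0,0,0.001],"twist":0},{"gripper":0,"travel":[0,0,0],"twist":0}]'
python3 -m handwheel '[{"gripper":0,"travel":[0,0,0.0007],"twist":0},{"gripper":0,"travel":[0,0,0],"twist":0}]'
```

```text
time_s: 12.1
ee_pos: [551.7, -211.7, 265.0]
ee_rot: [180.0, 0.0, 71.0]
force: [-0.4, -0.6, 2.8]
gripper_width: 13.8
time_s: 12.27
ee_pos: [551.7, -211.7, 264.9]
ee_rot: [179.9, 0.0, 71.0]
force: [-3.1, 0.6, 8.0]
gripper_width: 13.5
time_s: 12.43
ee_pos: [551.6, -211.6, 264.9]
ee_rot: [179.9, 0.0, 71.0]
force: [-5.1, 0.1, 12.6]
gripper_width: 13.7
```

```bash
python3 -m handwheel '[{"gripper":0,"travel":[0,0,-0.002],"twist":0},{"gripper":30,"travel":[0,0,0],"twist":0},{"gripper":30,"travel":[0,0,0],"twist":0},{"gripper":30,"travel":[0,0,0],"twist":0}]'
python3 -m handwheel '[{"gripper":30,"travel":[0,0,0],"twist":0},{"gripper":30,"travel":[0,0,-0.004],"twist":0},{"gripper":30,"travel":[0,0,-0.016],"twist":0},{"gripper":30,"travel":[0,0,-0.03],"twist":0},{"gripper":30,"travel":[0,0,0],"twist":0}]'
python3 - <<'E'
from h import *
np.set_printoptions(precision=1,suppress=True)
S=snap('scene');T=snap('top');print(env.state()['ee_pos'])
# m0 ring
r=atz(S,(229.5,236.5),117.2);t=atz(T,(270+180/4,110+152/4),117.2);b=np.array([550.8,-212.5]);x=np.array([.3256,.9455]);y=np.array([.9455,-.3256])
for p in (r,t): print(p,'along-104',(p[:2]-b)@x-104,'across',(p[:2]-b)@y)
for c in('scene','top'):
    for n in ('ring','pull_lug','post_top','hook_lug'): print(c,n,[(np.round(d['uv'],1).tolist(),round(d['confidence'],2)) for d in env.pinpoint(c,n)])
A=[(S,180,215,260,275),(T,285,120,365,180)]
cv2.imwrite('pics/r0.png',np.hstack([cv2.resize(cv2.cvtColor(f['frame'][b:d,a:c],cv2.COLOR_RGB2BGR),(400,300),interpolation=cv2.INTER_CUBIC) for f,a,b,c,d in A]))
E
```

```text
time_s: 12.77
ee_pos: [551.8, -211.7, 264.3]
ee_rot: [180.0, -0.0, 71.0]
force: [0.7, -0.1, -0.3]
gripper_width: 27.2
time_s: 13.18
ee_pos: [553.2, -212.2, 319.6]
ee_rot: [179.5, 0.0, 71.0]
force: [0.8, -0.4, 0.4]
gripper_width: 27.4
[ 552.  -211.8  315.9]
[ 585.9 -101.7  117.2] along-104 12.130536862105146 across -2.9156354261244095
[ 586.1 -105.2  117.2] along-104 8.9041469598302 across -1.5542260501863494
scene ring [([231.8, 245.8], 0.58), ([160.2, 205.2], 0.56), ([336.8, 144.9], 0.5), ([382.5, 255.8], 0.5), ([276.2, 141.3], 0.49)]
scene pull_lug [([221.7, 245.9], 0.59), ([280.3, 145.6], 0.59), ([166.9, 207.8], 0.45), ([372.0, 250.9], 0.41), ([344.4, 144.8], 0.4)]
scene post_top [([240.5, 242.9], 0.89)]
scene hook_lug [([346.5, 264.7], 0.82), ([188.8, 250.0], 0.71), ([298.2, 137.5], 0.62), ([345.1, 130.1], 0.41)]
top ring [([314.4, 149.5], 0.48), ([180.9, 92.6], 0.43), ([197.0, 282.4], 0.39), ([127.8, 246.3], 0.38), ([319.2, 152.6], 0.17)]
top pull_lug [([116.6, 248.4], 0.66), ([204.8, 234.7], 0.66), ([321.7, 152.7], 0.54), ([191.2, 278.8], 0.54), ([341.5, 163.5], 0.5)]
top post_top [([300.8, 149.6], 0.79)]
top hook_lug [([345.2, 161.4], 0.71), ([99.8, 265.9], 0.65), ([320.3, 160.3], 0.63), ([326.2, 227.5], 0.6), ([313.0, 148.4], 0.6), ([216.3, 102.2], 0.57), ([157.9, 276.2], 0.52), ([394.2, 120.7], 0.28)]
```

View pics/r0.png

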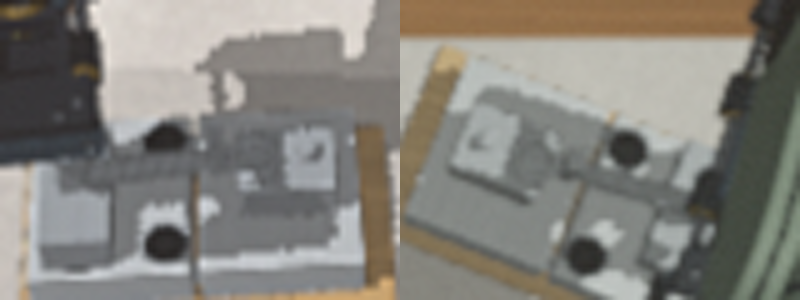

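Run:
```python
from h import *
np.set_printoptions(precision=1,suppress=True)
S=snap('scene');T=snap('top')
b=np.array([551.7,-211.6]);x=np.array([.3256,.9455]);y=np.array([.9455,-.3256])
for n,f,u,z in [('ringS',S,(231.7,245.2),70.5),('ringT',T,(313.7,149.8),70.5),('postS',S,(242.7,244.5),78.5),('postT',T,(301,147.5),78.5),('pullTopS',S,(180+237*.2,215+137*.2),100),('pullTopT',T,(285+170*.2,120+160*.2),100),('holeS',S,(194.6,252),68),('holeT',T,(344.4,162.3),68)]:
    p=atz(f,u,z)[:2];print(n,p,'along',(p-b)@x,'across',(p-b)@y)
```

```text
ringS [585.1 -96.6] along 119.62454078647147 across -5.882225507257982
ringT [ 590.6 -108.3] along 110.34960193307046 across 3.1434864469781254
postS [602.2 -69.2] along 151.10769900766138 across 1.4061261304899642
postT [595.9 -68.9] along 149.32154374797966 across -4.678142178940121
pullTopS [ 590.2 -111. ] along 107.64714754655577 across 3.6906727572252285
pullTopT [ 577.8 -119.5] along 95.56379197509922 across -5.32431498961751
holeS [ 557.6 -200.9] along 12.041865305506478 across 2.096074548814654
holeT [ 552.8 -201.2] along 10.18525378618241 across -2.3712250054801185
```

```bash
python3 -m handwheel '[{"gripper":33,"travel":[0.026,0,0],"twist":0},{"gripper":33,"travel":[0.026,0,0],"twist":0},{"gripper":33,"travel":[0.026,0,0],"twist":0},{"gripper":33,"travel":[0.026,0,0],"twist":0},{"gripper":33,"travel":[0,0,0],"twist":0}]'
python3 -m handwheel '[{"gripper":33,"travel":[0,0,0.015],"twist":0},{"gripper":33,"travel":[0,0,0.01],"twist":0},{"gripper":33,"travel":[0,0,0.005],"twist":0},{"gripper":33,"travel":[0,0,0],"twist":0}]'
python3 -m handwheel '[{"gripper":33,"travel":[0,0,0.006],"twist":0},{"gripper":33,"travel":[0,0,0.006],"twist":0},{"gripper":33,"travel":[0,0,0.003],"twist":0},{"gripper":33,"travel":[0,0,0],"twist":0}]'
```

```text
time_s: 14.2
ee_pos: [586.7, -109.9, 314.5]
ee_rot: [180.0, -0.1, 71.2]
force: [0.1, 0.1, -0.1]
gripper_width: 30.1
time_s: 14.53
ee_pos: [585.0, -113.7, 282.9]
ee_rot: [-179.8, 0.0, 70.9]
force: [-0.0, -0.8, 0.3]
gripper_width: 30.2
time_s: 14.87
ee_pos: [585.3, -113.5, 268.7]
ee_rot: [-179.9, 0.0, 71.0]
force: [-0.5, -0.5, 0.1]
gripper_width: 29.9
```

```bash
python3 -m handwheel '[{"gripper":33,"travel":[0,0,-0.002],"twist":0},{"gripper":0,"travel":[0,0,0],"twist":0},{"gripper":0,"travel":[0,0,0],"twist":0},{"gripper":0,"travel":[0,0,0],"twist":0},{"gripper":0,"travel":[0,0,0],"twist":0}]' 25
python3 -m handwheel '[{"gripper":0,"travel":[0,0,0],"twist":0},{"gripper":0,"travel":[0,0,0],"twist":0},{"gripper":0,"travel":[0,0,0],"twist":0},{"gripper":0,"travel":[0,0,0],"twist":0}]' 60
```

```text
time_s: 15.28
ee_pos: [585.6, -113.3, 271.9]
ee_rot: [180.0, -0.0, 71.0]
force: [-1.3, 0.3, 1.9]
gripper_width: 13.4
time_s: 15.62
ee_pos: [585.7, -113.3, 271.9]
ee_rot: [180.0, -0.0, 71.0]
force: [-0.9, 0.8, 3.7]
gripper_width: 12.8
```

```bash
python3 two.py p0 175 205 265 275 285 110 365 180
```

```text
(no output)
```

View pics/p0.png

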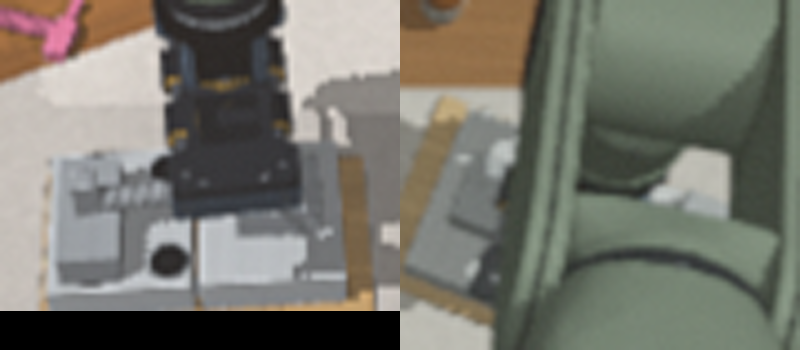

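```bash
python3 -m handwheel '[{"gripper":0,"travel":[0,0,-0.003],"twist":0},{"gripper":0,"travel":[0,0,-0.003],"twist":0},{"gripper":0,"travel":[0,0,-0.003],"twist":0},{"gripper":0,"travel":[0,0,-0.003],"twist":0},{"gripper":0,"travel":[0,0,0],"twist":0}]' 60
python3 -m handwheel '[{"gripper":0,"travel":[0.004,-0.0013,0],"twist":-0.0105},{"gripper":0,"travel":[0.004,0,0],"twist":0},{"gripper":0,"travel":[0,0,0],"twist":0}]'
python3 -m handwheel '[{"gripper":0,"travel":[0.004,0,0],"twist":0},{"gripper":0,"travel":[0.004,0,0],"twist":0},{"gripper":0,"travel":[0,0,0],"twist":0}]'
```

```text
time_s: 16.13
ee_pos: [585.8, -113.4, 284.0]
ee_rot: [179.9, -0.0, 71.0]
force: [-0.5, 0.2, -1.9]
gripper_width: 13.6
time_s: 16.38
ee_pos: [586.9, -105.2, 283.2]
ee_rot: [-180.0, 0.1, 71.7]
force: [-1.0, -4.4, -2.2]
gripper_width: 13.2
time_s: 16.63
ee_pos: [589.2, -98.2, 283.0]
ee_rot: [-179.9, 0.2, 71.7]
force: [-2.0, -5.9, -3.6]
gripper_width: 12.9
```

```bash
python3 -m handwheel '[{"gripper":0,"travel":[0.004,0,0],"twist":0},{"gripper":0,"travel":[0.004,0,0],"twist":0},{"gripper":0,"travel":[0,0,0],"twist":0},{"gripper":0,"travel":[0,0,0],"twist":0}]'
python3 -m handwheel '[{"gripper":0,"travel":[0.004,0,0],"twist":0},{"gripper":0,"travel":[0.004,0,0],"twist":0},{"gripper":0,"travel":[0,0,0],"twist":0},{"gripper":0,"travel":[0,0,0],"twist":0}]'
python3 -m handwheel '[{"gripper":0,"travel":[0,0,0],"twist":0},{"gripper":0,"travel":[0,0,0],"twist":0}]'
python3 two.py p1 175 205 265 275 285 110 365 180
```

```text
time_s: 16.97
ee_pos: [591.3, -91.6, 282.7]
ee_rot: [-179.9, 0.3, 71.7]
force: [-3.5, -9.9, -3.4]
gripper_width: 13.0
time_s: 17.3
ee_pos: [593.4, -84.7, 282.4]
ee_rot: [-179.8, 0.5, 71.7]
force: [-3.9, -12.4, -5.1]
gripper_width: 13.1
time_s: 17.47
ee_pos: [593.4, -84.9, 282.4]
ee_rot: [-179.9, 0.4, 71.7]
force: [-4.0, -13.1, -5.3]
gripper_width: 13.2
```

View pics/p1.png

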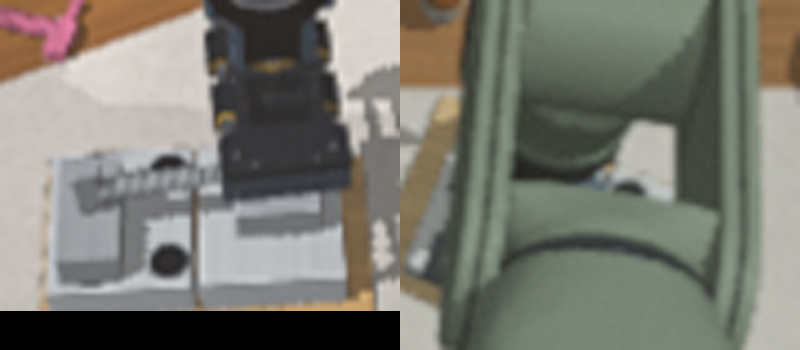

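```bash
python3 -m handwheel '[{"gripper":0,"travel":[0,0,-0.0025],"twist":0},{"gripper":0,"travel":[0.002,0,0],"twist":0},{"gripper":0,"travel":[0.002,0,0],"twist":0},{"gripper":0,"travel":[0,0,0],"twist":0},{"gripper":0,"travel":[0,0,0],"twist":0}]'
python3 -m handwheel '[{"gripper":0,"travel":[0,0,0],"twist":0}]'
```

```text
time_s: 17.98
ee_pos: [594.5, -81.4, 284.6]
ee_rot: [-179.8, 0.5, 71.7]
force: [-4.8, -14.9, -5.7]
gripper_width: 13.1
time_s: 18.07
ee_pos: [594.5, -81.5, 284.6]
ee_rot: [-179.8, 0.5, 71.7]
force: [-4.0, -14.8, -6.1]
gripper_width: 13.3
```

```bash
python3 -m handwheel '[{"gripper":0,"travel":[0,0,0.001],"twist":0},{"gripper":0,"travel":[0,0,0.001],"twist":0},{"gripper":0,"travel":[0,0,0],"twist":0}]'
python3 -m handwheel '[{"gripper":0,"travel":[0,0,0.001],"twist":0},{"gripper":0,"travel":[0,0,0.001],"twist":0},{"gripper":0,"travel":[0,0,0],"twist":0}]'
python3 -m handwheel '[{"gripper":0,"travel":[0,0,0.001],"twist":0},{"gripper":0,"travel":[0,0,0],"twist":0}]'
```

```text
time_s: 18.32
ee_pos: [594.5, -81.5, 282.7]
ee_rot: [-179.8, 0.5, 71.7]
force: [-3.6, -13.7, -4.4]
gripper_width: 13.3
time_s: 18.57
ee_pos: [594.6, -81.5, 281.1]
ee_rot: [-179.9, 0.5, 71.7]
force: [-4.5, -13.0, -3.7]
gripper_width: 13.0
time_s: 18.73
ee_pos: [594.7, -81.5, 280.3]
ee_rot: [-179.9, 0.5, 71.7]
force: [-4.7, -13.3, -1.7]
gripper_width: 13.3
```

```bash
python3 -m handwheel '[{"gripper":0,"travel":[0,0,0.001],"twist":0},{"gripper":0,"travel":[0,0,0],"twist":0}]'
python3 -m handwheel '[{"gripper":0,"travel":[0,0,0.001],"twist":0},{"gripper":0,"travel":[0,0,0],"twist":0}]'
```

```text
time_s: 18.9
ee_pos: [594.7, -81.5, 279.5]
ee_rot: [-179.9, 0.5, 71.7]
force: [-3.4, -13.3, -0.6]
gripper_width: 13.4
time_s: 19.07
ee_pos: [594.7, -81.5, 278.7]
ee_rot: [-179.9, 0.5, 71.7]
force: [-4.1, -13.9, -0.4]
gripper_width: 13.3
```

```bash
python3 -m handwheel '[{"gripper":0,"travel":[0,0,0.001],"twist":0},{"gripper":0,"travel":[0,0,0.001],"twist":0},{"gripper":0,"travel":[0,0,0],"twist":0}]'
python3 -m handwheel '[{"gripper":0,"travel":[0,0,0.001],"twist":0},{"gripper":0,"travel":[0,0,0.001],"twist":0},{"gripper":0,"travel":[0,0,0],"twist":0}]'
```

```text
time_s: 19.32
ee_pos: [594.7, -81.4, 276.7]
ee_rot: [-179.9, 0.5, 71.7]
force: [-3.8, -13.0, -0.9]
gripper_width: 13.2
time_s: 19.57
ee_pos: [594.9, -81.4, 274.9]
ee_rot: [-179.9, 0.5, 71.7]
force: [-4.1, -13.1, -0.8]
gripper_width: 13.1
```

```bash
python3 -m handwheel '[{"gripper":0,"travel":[0,0,0.001],"twist":0},{"gripper":0,"travel":[0,0,0.001],"twist":0},{"gripper":0,"travel":[0,0,0],"twist":0}]'
python3 -m handwheel '[{"gripper":0,"travel":[0,0,0.001],"twist":0},{"gripper":0,"travel":[0,0,0],"twist":0}]'
python3 -m handwheel '[{"gripper":0,"travel":[0,0,0.001],"twist":0},{"gripper":0,"travel":[0,0,0],"twist":0}]'
```

```text
time_s: 19.82
ee_pos: [594.8, -81.4, 274.5]
ee_rot: [-180.0, 0.5, 71.7]
force: [-6.9, -12.9, 7.6]
gripper_width: 13.3
time_s: 19.98
ee_pos: [594.8, -81.4, 274.4]
ee_rot: [180.0, 0.5, 71.7]
force: [-7.6, -12.4, 11.7]
gripper_width: 13.1
time_s: 20.15
ee_pos: [594.7, -81.4, 274.2]
ee_rot: [180.0, 0.5, 71.7]
force: [-9.3, -12.1, 17.0]
gripper_width: 13.0
```

```bash
python3 -m handwheel '[{"gripper":0,"travel":[0,0,-0.001],"twist":0},{"gripper":0,"travel":[-0.002,0,0],"twist":0},{"gripper":0,"travel":[0,0,0],"twist":0}]'
python3 -m handwheel '[{"gripper":0,"travel":[-0.002,0,0],"twist":0},{"gripper":0,"travel":[-0.002,0,0],"twist":0},{"gripper":0,"travel":[0,0,0],"twist":0}]'
python3 -m handwheel '[{"gripper":0,"travel":[-0.002,0,0],"twist":0},{"gripper":0,"travel":[-0.002,0,0],"twist":0},{"gripper":0,"travel":[0,0,0],"twist":0}]'
```

```text
time_s: 20.4
ee_pos: [594.2, -82.9, 274.4]
ee_rot: [180.0, 0.4, 71.7]
force: [-7.1, -10.1, 11.6]
gripper_width: 13.5
time_s: 20.65
ee_pos: [593.1, -86.3, 274.3]
ee_rot: [180.0, 0.3, 71.7]
force: [-6.1, -8.6, 11.2]
gripper_width: 13.2
time_s: 20.9
ee_pos: [592.5, -89.9, 274.2]
ee_rot: [179.8, 0.2, 71.6]
force: [-3.8, -8.3, 8.3]
gripper_width: 13.6
```

```bash
python3 -m handwheel '[{"gripper":0,"travel":[-0.002,0,0],"twist":0},{"gripper":0,"travel":[-0.002,0,0],"twist":0},{"gripper":0,"travel":[0,0,0],"twist":0}]'
python3 -m handwheel '[{"gripper":0,"travel":[-0.002,0,0],"twist":0},{"gripper":0,"travel":[0,0,0],"twist":0},{"gripper":0,"travel":[0,0,0],"twist":0}]'
```

```text
time_s: 21.15
ee_pos: [591.8, -92.1, 273.6]
ee_rot: [179.8, -0.0, 71.5]
force: [0.0, -1.1, 5.6]
gripper_width: 13.2
time_s: 21.4
ee_pos: [591.5, -92.9, 273.3]
ee_rot: [179.8, -0.2, 71.5]
force: [1.5, 4.8, 7.1]
gripper_width: 12.9
```

```bash
python3 -m handwheel '[{"gripper":0,"travel":[0.001,0,-0.0005],"twist":0},{"gripper":33,"travel":[0,0,0],"twist":0},{"gripper":33,"travel":[0,0,0],"twist":0},{"gripper":33,"travel":[0,0,0],"twist":0},{"gripper":33,"travel":[0,0,0],"twist":0}]'
python3 -m handwheel '[{"gripper":33,"travel":[0,0,-0.005],"twist":0},{"gripper":33,"travel":[0,0,-0.015],"twist":0},{"gripper":33,"travel":[0,0,-0.04],"twist":0},{"gripper":33,"travel":[0,0,-0.04],"twist":0},{"gripper":33,"travel":[0,0,-0.04],"twist":0}]'
python3 -m handwheel '[{"gripper":0,"travel":[0,-0.04,-0.02],"twist":0},{"gripper":0,"travel":[0,-0.04,0],"twist":0},{"gripper":0,"travel":[0,-0.04,0],"twist":0},{"gripper":0,"travel":[0,-0.04,0],"twist":0},{"gripper":0,"travel":[0,0,0],"twist":0}]'
python3 two.py e0 175 210 265 280 280 110 370 180
```

```text
time_s: 21.82
ee_pos: [590.8, -93.1, 272.0]
ee_rot: [-179.9, 0.0, 71.6]
force: [0.0, -0.5, -0.2]
gripper_width: 29.9
time_s: 22.23
ee_pos: [590.7, -93.0, 414.0]
ee_rot: [-179.9, 0.0, 71.6]
force: [0.9, 0.1, -0.7]
gripper_width: 30.3
time_s: 22.65
ee_pos: [435.2, -41.8, 430.9]
ee_rot: [-179.6, 0.1, 71.6]
force: [0.6, 0.2, 0.5]
gripper_width: 1.0
```

View pics/e0.png

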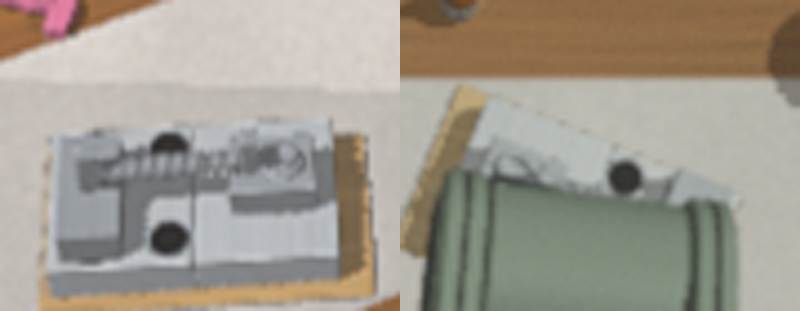

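```bash
python3 -m handwheel '[{"gripper":0,"travel":[-0.0223,0.0329,0],"twist":0},{"gripper":0,"travel":[-0.0223,0.0329,0],"twist":0},{"gripper":0,"travel":[-0.0223,0.0329,0],"twist":0},{"gripper":0,"travel":[-0.0223,0.0329,0],"twist":0},{"gripper":0,"travel":[-0.0223,0.0329,0],"twist":0}]' 
python3 -m handwheel '[{"gripper":0,"travel":[0,0,0.03],"twist":0},{"gripper":0,"travel":[0,0,0.03],"twist":0},{"gripper":0,"travel":[0,0,0.03],"twist":0},{"gripper":0,"travel":[0,0,0.02],"twist":0},{"gripper":0,"travel":[0,0,0],"twist":0}]'
```

```text
time_s: 23.17
ee_pos: [564.8, -203.6, 430.9]
ee_rot: [179.9, 0.0, 71.5]
force: [1.9, 0.3, 0.2]
gripper_width: 0.6
time_s: 23.58
ee_pos: [562.7, -201.6, 315.9]
ee_rot: [-179.5, -0.0, 71.5]
force: [-0.7, 0.1, 0.2]
gripper_width: 0.3
```

```bash
python3 -m handwheel '[{"gripper":0,"travel":[0,-0.007,0],"twist":0},{"gripper":0,"travel":[0,0,0.005],"twist":0},{"gripper":0,"travel":[0,0,0.002],"twist":0},{"gripper":0,"travel":[0,0,0],"twist":0}]' 
python3 -m handwheel '[{"gripper":0,"travel":[0,0,0.0015],"twist":0},{"gripper":0,"travel":[0,0,0.0015],"twist":0},{"gripper":0,"travel":[0,0,0],"twist":0}]'
python3 -m handwheel '[{"gripper":0,"travel":[0,0,0.0015],"twist":0},{"gripper":0,"travel":[0,0,0.0015],"twist":0},{"gripper":0,"travel":[0,0,0],"twist":0}]'
```

```text
time_s: 23.92
ee_pos: [556.3, -198.9, 315.2]
ee_rot: [179.9, 0.0, 71.6]
force: [-0.1, -0.8, -0.1]
gripper_width: 0.5
time_s: 24.17
ee_pos: [556.1, -198.8, 311.4]
ee_rot: [180.0, 0.0, 71.6]
force: [-0.3, -0.1, 0.3]
gripper_width: 0.9
time_s: 24.42
ee_pos: [556.0, -198.8, 307.9]
ee_rot: [-180.0, 0.0, 71.6]
force: [-0.3, -0.3, -0.9]
gripper_width: 0.1
```

```bash
python3 -m handwheel '[{"gripper":0,"travel":[0,0,0.0015],"twist":0},{"gripper":0,"travel":[0,0,0.0015],"twist":0},{"gripper":0,"travel":[0,0,0],"twist":0}]' 
python3 -m handwheel '[{"gripper":0,"travel":[0,0,0.0015],"twist":0},{"gripper":0,"travel":[0,0,0.0015],"twist":0},{"gripper":0,"travel":[0,0,0],"twist":0}]'
python3 -m handwheel '[{"gripper":0,"travel":[0,0,0.0015],"twist":0},{"gripper":0,"travel":[0,0,0.0015],"twist":0},{"gripper":0,"travel":[0,0,0],"twist":0}]'
```

```text
time_s: 24.67
ee_pos: [556.0, -198.8, 304.8]
ee_rot: [-180.0, 0.0, 71.6]
force: [-0.3, -0.8, 0.2]
gripper_width: 0.8
time_s: 24.92
ee_pos: [556.0, -198.8, 301.8]
ee_rot: [-180.0, 0.0, 71.6]
force: [-0.8, -0.2, 0.2]
gripper_width: 0.8
time_s: 25.17
ee_pos: [556.0, -198.8, 298.8]
ee_rot: [-180.0, 0.0, 71.6]
force: [0.5, -0.2, 0.4]
gripper_width: 0.4
```

```bash
python3 -m handwheel '[{"gripper":0,"travel":[0,0,0.0015],"twist":0},{"gripper":0,"travel":[0,0,0.0015],"twist":0},{"gripper":0,"travel":[0,0,0],"twist":0}]' 
python3 -m handwheel '[{"gripper":0,"travel":[0,0,0.0015],"twist":0},{"gripper":0,"travel":[0,0,0.001],"twist":0},{"gripper":0,"travel":[0,0,0],"twist":0}]'
python3 -m handwheel '[{"gripper":0,"travel":[0,0,0.001],"twist":0},{"gripper":0,"travel":[0,0,0],"twist":0}]'
```

```text
time_s: 25.42
ee_pos: [556.1, -199.1, 296.3]
ee_rot: [180.0, 0.0, 71.6]
force: [-0.2, 0.0, 1.3]
gripper_width: 0.5
time_s: 25.67
ee_pos: [556.1, -199.2, 294.0]
ee_rot: [179.9, 0.1, 71.6]
force: [-0.6, -2.9, 4.2]
gripper_width: 0.4
time_s: 25.83
ee_pos: [556.1, -199.1, 292.8]
ee_rot: [180.0, 0.0, 71.6]
force: [-0.8, -3.2, 3.4]
gripper_width: 0.6
```

```bash
python3 -m handwheel '[{"gripper":0,"travel":[0,0,0.001],"twist":0},{"gripper":0,"travel":[0,0,0],"twist":0}]' 
python3 -m handwheel '[{"gripper":0,"travel":[0,0,0.001],"twist":0},{"gripper":0,"travel":[0,0,0],"twist":0}]'
python3 -m handwheel '[{"gripper":0,"travel":[0,0,0.001],"twist":0},{"gripper":0,"travel":[0,0,0],"twist":0}]'
```

```text
time_s: 26.0
ee_pos: [556.1, -199.0, 291.7]
ee_rot: [180.0, 0.0, 71.6]
force: [-1.0, -3.8, 4.1]
gripper_width: 0.7
time_s: 26.17
ee_pos: [556.1, -199.1, 291.0]
ee_rot: [180.0, 0.0, 71.6]
force: [-1.1, -2.6, 5.9]
gripper_width: 0.3
time_s: 26.33
ee_pos: [556.1, -199.0, 291.0]
ee_rot: [179.9, 0.0, 71.6]
force: [-2.0, -2.9, 10.9]
gripper_width: 0.5
```

```bash
python3 -m handwheel '[{"gripper":0,"travel":[0,0,-0.004],"twist":0},{"gripper":0,"travel":[0,0,-0.016],"twist":0},{"gripper":0,"travel":[0.034,0,0],"twist":0},{"gripper":0,"travel":[0.034,0,0],"twist":0},{"gripper":0,"travel":[0.034,0,0],"twist":0}]' 
python3 -m handwheel '[{"gripper":0,"travel":[0,0,0],"twist":0},{"gripper":0,"travel":[0,0,0.006],"twist":0},{"gripper":0,"travel":[0,0,0.004],"twist":0},{"gripper":0,"travel":[0,0,0],"twist":0},{"gripper":0,"travel":[0,0,0],"twist":0}]'
python3 -m handwheel '[{"gripper":0,"travel":[0,0,0.0015],"twist":0},{"gripper":0,"travel":[0,0,0.0015],"twist":0},{"gripper":0,"travel":[0,0,0],"twist":0}]'
```

```text
time_s: 26.75
ee_pos: [588.2, -100.7, 309.0]
ee_rot: [-179.9, -0.1, 71.5]
force: [0.4, -0.7, -0.3]
gripper_width: 0.5
time_s: 27.17
ee_pos: [587.8, -103.0, 298.8]
ee_rot: [-179.9, 0.0, 71.5]
force: [-1.2, -1.0, 0.7]
gripper_width: 0.2
time_s: 27.42
ee_pos: [588.1, -102.6, 296.4]
ee_rot: [-180.0, 0.0, 71.5]
force: [-0.0, 0.1, -0.6]
gripper_width: 0.4
```

```bash
python3 -m handwheel '[{"gripper":0,"travel":[0,0,0.0015],"twist":0},{"gripper":0,"travel":[0,0,0.0015],"twist":0},{"gripper":0,"travel":[0,0,0],"twist":0}]' 
python3 -m handwheel '[{"gripper":0,"travel":[0,0,0.001],"twist":0},{"gripper":0,"travel":[0,0,0],"twist":0}]'
python3 -m handwheel '[{"gripper":0,"travel":[0,0,0.001],"twist":0},{"gripper":0,"travel":[0,0,0],"twist":0}]'
```

```text
time_s: 27.67
ee_pos: [588.2, -102.1, 293.4]
ee_rot: [-180.0, 0.0, 71.6]
force: [1.0, -0.2, -0.7]
gripper_width: 0.5
time_s: 27.83
ee_pos: [588.2, -102.0, 292.6]
ee_rot: [-180.0, 0.0, 71.6]
force: [1.0, 0.1, -0.5]
gripper_width: 0.2
time_s: 28.0
ee_pos: [588.3, -102.0, 291.6]
ee_rot: [-180.0, 0.0, 71.6]
force: [-0.6, -0.4, -0.5]
gripper_width: 0.2
```

```bash
python3 -m handwheel '[{"gripper":0,"travel":[0,0,0.001],"twist":0},{"gripper":0,"travel":[0,0,0],"twist":0}]' 
python3 -m handwheel '[{"gripper":0,"travel":[0,0,0.0007],"twist":0},{"gripper":0,"travel":[0,0,0],"twist":0}]'
```

```text
time_s: 28.17
ee_pos: [588.4, -102.1, 291.1]
ee_rot: [180.0, 0.0, 71.6]
force: [-0.6, 0.6, 1.3]
gripper_width: 0.7
time_s: 28.33
ee_pos: [588.3, -102.1, 291.0]
ee_rot: [179.9, -0.0, 71.6]
force: [-1.8, 0.7, 4.9]
gripper_width: 0.6
```

Both lugs stop at the height predicted for fully down (TCP 291). I'll retreat and take a last look.

```bash
python3 -m handwheel '[{"gripper":0,"travel":[0,0,-0.005],"twist":0},{"gripper":0,"travel":[0,0,-0.03],"twist":0},{"gripper":0,"travel":[0,0,-0.04],"twist":0},{"gripper":0,"travel":[0,0,-0.04],"twist":0},{"gripper":0,"travel":[0,-0.04,0],"twist":0}]' 
python3 -m handwheel '[{"gripper":0,"travel":[0,-0.04,0],"twist":0},{"gripper":0,"travel":[0.028,-0.028,0],"twist":0},{"gripper":0,"travel":[0.028,-0.028,0],"twist":0},{"gripper":0,"travel":[0.028,-0.028,0],"twist":0},{"gripper":0,"travel":[0.028,-0.028,0],"twist":0}]'
python3 -m handwheel '[{"gripper":0,"travel":[0.028,-0.028,0],"twist":0},{"gripper":0,"travel":[0.03,0,0],"twist":0},{"gripper":0,"travel":[0,0,0],"twist":0},{"gripper":0,"travel":[0,0,0],"twist":0}]'
python3 two.py e1 180 215 260 275 280 120 360 180
python3 - <<'E'
from h import *
S=snap('scene');T=snap('top')
for n in ('post_top','ring','hook_lug'):
    for c in ('scene','top'): print(n,c,[(np.round(d['uv'],1).tolist(),round(d['confidence'],2)) for d in env.pinpoint(c,n)][:3])
E
```

```text
time_s: 28.75
ee_pos: [557.2, -91.2, 414.7]
ee_rot: [178.5, -0.2, 71.5]
force: [1.5, 0.8, 1.8]
gripper_width: 0.5
time_s: 29.17
ee_pos: [440.2, 65.9, 405.2]
ee_rot: [180.0, -0.0, 71.5]
force: [-0.0, 0.5, 0.3]
gripper_width: 0.6
time_s: 29.5
ee_pos: [433.2, 129.8, 405.1]
ee_rot: [180.0, 0.0, 71.8]
force: [0.3, -0.6, -0.7]
gripper_width: 0.6
post_top scene [([237.5, 242.6], 0.83), ([268.1, 291.3], 0.47)]
post_top top [([254.0, 104.4], 0.74), ([303.0, 150.3], 0.71), ([343.9, 163.5], 0.57)]
ring scene [([382.1, 256.7], 0.6), ([337.1, 142.6], 0.51), ([238.8, 247.8], 0.47)]
ring top [([308.3, 146.0], 0.6), ([353.9, 249.3], 0.59), ([181.7, 96.3], 0.57)]
hook_lug scene [([192.2, 245.7], 0.82), ([348.7, 264.9], 0.67), ([342.8, 128.1], 0.59)]
hook_lug top [([101.8, 268.4], 0.78), ([342.9, 159.9], 0.7), ([159.4, 281.1], 0.61)]
```

View pics/e1.png

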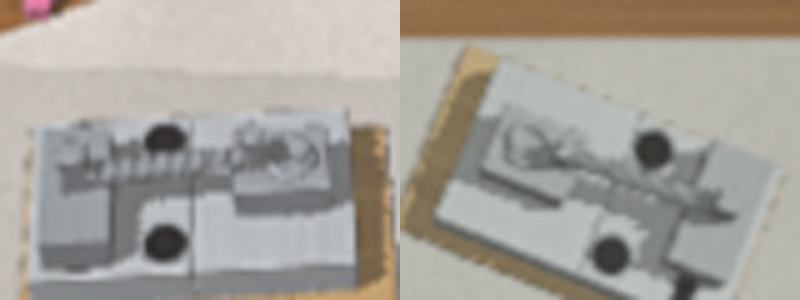

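The last picture shows the mould shut, with no gap at the parting line (scene ≈ (218,255) px). The ring is around the post (scene ≈ (238,245), top ≈ (304,149)), the hook lug is down on the fixed bracket (scene ≈ (194,247)), and the arm is clear.

```bash
python3 -c "
from workcell import env
print(env.job_done(), env.state()['time_s'])"
```

```text
the job is handed in; nothing more can be done
the job is handed in; nothing more can be done
```

The spring is fitted across the mould and the job is handed in; the last reading before that was 29.5 s of the 72 s allowed. `job_done()` gave no verdict, so this rests on my own checks.

**What I did**
- I lifted the steel spring off the rest by its hook lug, felt the leg into the hole and pressed it home.
- I then regripped the pull lug, lifted it about 12 mm and stretched the spring about 30 mm, judging by the pull. I lowered the ring over the post and eased the tension off before letting go.
- The leg had ridden up about 5 mm in the hole, so I pushed the hook end back down and checked the pull end the same way.

**Last checks**
- **Seating:** both lugs stopped the fingertips at z = 100 mm, which is where the tops sit when both ends are fully down.
- **Mould:** the final picture shows no gap at the parting line and the ring around the post. The ring stopped about 12 mm back from full stretch, which fits a shut mould.
- **Forces:** the highest force I read at the wrist was about 23 N, while pressing the ring end down.
- **Bystanders:** I didn't re-measure them at the end. The arm stayed above them throughout, and I felt no unexpected contact.

**Disagreements**
- The two cameras differed by about 4–6 mm across the spring.
- My hole-to-post distance came out at 139 mm, against a possible maximum of about 137 mm.
- The stretch worked out from force was about 3 mm less than from arm travel. This is probably play in the hole or a little slip in the grip.

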